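# Fit the keyed crank and dispense the chew ball

### The arm

A 6-joint arm with a two-finger parallel gripper is mounted at the origin on the work surface. World frame = base frame: x ahead of the robot, y to its left, z up, the work surface at z = 0. Lengths are in m, angles in degrees, forces in N, time in s.
With the tool pointing down it reaches from about 0.325 to 0.775 m from the base axis. Payload 5.5 kg.
Tool frame: the origin (TCP) lies between the finger pads; the fingertips stand 8 mm ahead of it and the grasp point (between the pads) lies 11 mm behind it; x points along the fingers, z is the direction in which the jaws open and shut, and the axes are right-handed (so a half turn about x gives the same grasp; the last joint's range is limited). The gripper opens to 85 mm and grips with 20 to 120 N. Pads are 22 mm wide; open, the fingers measure 114 mm over their backs; the gripper's body (76 mm by 85 mm) begins 54 mm behind the grasp point. The pads swing forward as they close: fully open they stand 13 mm farther back than shut.
Start: joints at [73.012, 5.22, 70.514, -0, 104.267, -3.249], TCP at [0.143, 0.583, 0.239] pointing down, gripper open.
Joint ranges: [-164.24, 164.24], [-49.07, 125.15], [9.68, 141.18], [-86.29, 266.29], [3.28, 154.24], [-151.56, 151.56]. Speed limits (degrees/s): [147.25, 147.25, 172.46, 180, 180, 180].

### API

Orientations are given as [roll, pitch, yaw] about the fixed x, y, z axes, in that order (R = Rz(yaw) Ry(pitch) Rx(roll)).
In Python, from cell import monitor, viewer, ticket, models gives the robot as it stands. The module is installed in compiled form; this text tells all that it offers.
- The arm moves only by the tool move_arm, never from a script. Its arguments are lists of equal length, an entry for each row: "twist": the turn, a rotation vector about the tool's x, y, z in rad, a list of three; "travel": the shift along the tool's x, y, z in mm, a list of three; "gripper": the opening, from 0 (shut) to 1 (fully open). A call has 1 to 20 rows; each row is the pose to reach, as a shift and turn from the pose commanded when the call began, along the tool's axes at that moment; what a row does not reach only later rows make up. A row lasts 1/12 s, in which the tool goes at most 41.7 mm and 7.16 degrees, less where a joint would pass 70% of its speed; a pose out of reach is approached as far as the arm can. A call with a gripper value outside its range is refused whole. The fingers move at their own pace and stop on an object; "force" is the grip in N (left out, the last holds). Time passes only in rows, so rows that repeat a pose let the fingers close. It gives the time, the measured TCP pose, the force and the opening at its end, in the units of the state.
- monitor.observe(): the state, without advancing time (a new reading comes with each control period).
- viewer.grab_frame(name): name is "scene" or "top"; returns the picture (420x560x3 uint8, red, green, blue); there is no depth.
- viewer.camera_model(name): a dict with "mtx" (3x3 intrinsics, pixels), "R" (3x3) and "t" (3): a world point X has camera coordinates R X + t. Camera axes: x right, y down, z forward; pixel columns grow to the right and rows downward; lengths in m; the calibration is good to about 2 mm. A picture is of the moment at which its call begins. camera_model takes no time and is no camera call.
- ticket.job_done(): hands the job in, once; it reports no verdict.
Trained networks look in the newest picture that a camera, given by its name, has taken for a name from the list of things; names that differ only in an ending like _2 or _b are one class to them, and where a whole thing is asked for, a point or a joint stands for the part that bears it (a point fixed in the world has none). Each returns a list of dicts, best first, with "score" (0 to 1); they miss things now and then, are a little off and sometimes report something else, mostly with a low value. They report only what shows in the picture. A call takes as long as a camera call. They do not tell look-alikes from the thing itself.
- models.look_for(camera, name): "position" ([x, y, z] in m, in world coordinates, good to about 4 mm: the middle of the surface that is visible of it).
- models.landmark_of(camera, name): "position" ([x, y, z] in m, in world coordinates, good to about 4 mm: a listed point, or the origin of a listed thing).
The state is a dict: "time": time; "q": joint angles; "dq": joint speeds; "effort": joint torques, N m; "tcp_pos": TCP position; "tcp_rot": TCP orientation; "contact_force": force on the tool from outside, world axes, zero at the start; "torque": the same for the moment, N m; "grip_width": opening from 0.0 (shut) to 1.0 (fully open).
Only numpy, scipy, OpenCV 4.12 (cv2) and the standard library are available. Lean on these libraries where they do the work, as an engineer would, in place of code of your own. Each camera call takes 0.05 s, during which the arm holds its last target. There are 200 camera calls.

### The job

Get the reward dispenser of the maze experiment to deliver its ball. Fit the loose crank with the knob onto the wheel's keyed shaft, fully home on its shoulder, and let go; then, turning the wheel only by pushing that crank, bring the loaded pocket over the drop hole so that the ball falls through and comes to rest in the tray, with the crank left home on the shaft. Do not touch the ball or the wheel itself with the gripper, and leave the other things on the bench where they are.

Things in the scene. Friction and masses are not known exactly. Their poses are not given: they have to be found in the camera images.
- crank: The wanted crank, loose, lying flat on the bench, knob up; 160 mm long, 0.21 to 0.4 kg. Origin: centre of its hub's underside, on the bore axis; z up along the bore, x towards the knob. Steel arms lie 4 to 16 mm above the underside: the knob arm, 20 mm wide, runs to x = +102 mm, the counterweight arm, 26 mm wide, to x = -58 mm. It goes on the same side up, its x along the wheel's x.
- hub_top (a point): Centre of the top of the crank's square aluminium hub, 40 mm above the crank's origin. Hub 50 x 50 mm, sides along the crank's x and y; grip either pair of sides, above the arms. Round bore 31 mm across, right through.
- keyway (a point): Keyway of the crank's bore, at the hub's top, 18.5 mm from the bore axis on the knob's side (+x): one slot 13 mm wide, reaching 22 mm from the axis, the hub's whole height.
- knob (a point): Centre of the top of the crank's round white knob: 90 mm along x and 65 mm above the crank's origin. The knob is 22 mm across and stands from 16 to 65 mm above the underside; pushed sideways it turns the wheel.
- wheel: Grey dosing wheel, 172 mm across, on the dispenser's deck. Turns either way about its upright axis without stops; light friction (0.08 N m), stays where left. Origin: on the axis at deck height, 98 mm above the bench; x points as the shaft's key. Six open 60 degree pockets; spokes at 0, 60, 120.. degrees from x, 39 mm high. Only the pocket at +150 degrees (anticlockwise from above) is loaded.
- shoulder (a point): Point on the wheel's axis at the shoulder from which the steel shaft rises, 42 mm above the deck, 140 mm above the bench; axes as the wheel. The crank's origin lies here when home.
- shaft_top (a point): Top of the upright shaft, 50 mm above the shoulder. The shaft is 28 mm across, its last 10 mm tapering to 18 mm. With the crank home it stands 10 mm out of the hub.
- key_top (a point): Top of the shaft's one key, 35 mm above the shoulder, 17 mm from the axis on the wheel's +x side. The key is 10 mm wide, reaches 20 mm from the axis and runs up from the shoulder; its last 5 mm are pointed.
- dispenser: White dispenser fixed to the bench: housing 190 x 190 mm, deck 98 mm high, with a tray on one side. Origin: under the wheel's axis, at bench height; -x points to the tray. The drop hole in the deck, 56 mm (along x) by 52 mm, is centred at x = -54 mm, y = 0; below it a chute slopes to the tray. Open tray: x from -95 to -202 mm, y within 40 mm, walls 70 mm high.
- drop_hole (a point): Centre of the drop hole, at the deck's top, 98 mm above the bench, 54 mm from the wheel's axis.
- tray (a point): Middle of the tray, 150 mm from the wheel's axis, 30 mm above the bench.
- ball_center (a point): Centre of the wooden ball, 40 mm across, in its pocket about 55 mm from the wheel's axis; the spokes push it along the deck.
- spare: A spare T-handle, loose, not wanted: 120 mm long, 44 mm square hub 35 mm tall with a 20 mm square bore that does not fit the shaft, two equal arms along x 4 to 16 mm high, no knob. Origin: centre of its underside.
- bottle: White plastic bottle standing loose, 60 mm across, 180 mm tall. Origin: centre of its underside.
- beaker: Glass beaker standing loose, 76 mm across, 100 mm tall. Origin: centre of its underside.
- dish: Small open glass dish, loose, 70 mm across, 16 mm tall. Origin: centre of its underside.
- phone: Phone lying flat, 150 x 72 x 9 mm, long side along x. Origin: centre of its underside.
- marker: Marker pen lying flat, 130 mm long along x, 15 mm thick. Origin: centre of its underside.
- stand: Retort stand, fixed: foot 90 x 130 mm, rod 12 mm thick at x = +25 mm rising to 375 mm, with a bar from the rod 100 mm towards -y at 300 mm height. Origin: centre of the foot's underside.
Mind the look-alikes: they are no part of the job. Of the things like the part that bears ball_center, leave any that is purple; of the rest the smaller one is meant.

How it is judged (in metres and radians):
On the way, in this order (a step that is already met when the one before it is completed fails the run):
1. the crank is home on the keyed shaft and let go, the ball still in the wheel (horizontal distance between crank and shoulder below 0.004 m and z of crank in the frame of shoulder between -0.004 and 0.004 m and angle between the x axis of crank and the x axis of wheel, either way round below 0.2 rad and angle between crank's own z axis and vertical below 0.08 rad and contact force between the fingers and crank below 0.2 N and z of ball_center in the frame of drop_hole above 0.01 m), for 0.2 s.
2. with the crank home, the wheel drops the ball through the drop hole (horizontal distance between crank and shoulder below 0.004 m and z of crank in the frame of shoulder between -0.004 and 0.004 m and angle between the x axis of crank and the x axis of wheel, either way round below 0.2 rad and angle between crank's own z axis and vertical below 0.08 rad and z of ball_center in the frame of drop_hole below -0.02 m and horizontal distance between ball_center and shoulder below 0.23 m), for 0.05 s.
At the end, for the whole second after the job is handed in: The crank's origin is within 4 mm of the shoulder point sideways and in height, upright within 0.08 rad and its x axis within 0.2 rad of the wheel's; the ball is at rest (under 20 mm/s) inside the tray (in the dispenser's frame x -207 to -95 mm, y within 45 mm, below 85 mm); the crank is at rest (horizontal distance between crank and shoulder below 0.004 m and z of crank in the frame of shoulder between -0.004 and 0.004 m and angle between the x axis of crank and the x axis of wheel, either way round below 0.2 rad and angle between crank's own z axis and vertical below 0.08 rad and x of ball_center in the frame of dispenser between -0.207 and -0.095 m and y of ball_center in the frame of dispenser between -0.045 and 0.045 m and z of ball_center in the frame of dispenser below 0.085 m and linear speed of each of ball, crank below 0.02 m/s); the robot touches nothing.
It fails at once if the gripper touches the ball (contact force between the fingers and ball above 0.3 N).
It fails at once if the gripper pushes the wheel itself (over 2 N) (contact force between the fingers and wheel above 2 N).
It fails at once if another thing on the bench is moved by more than 30 mm (distance of any of spare, bottle, beaker, phone, marker, dish from where it was at the start of the episode above 0.03 m).
It fails at once if the bottle or the beaker is tipped by more than 0.4 rad (angle between any of bottle, beaker's own z axis and vertical above 0.4 rad).
It also fails if it takes over 64 s, if anything falls off the work surface, if the arm or the gripper's body presses on something with over 40 N, if the wrist force passes 120 N, or if a joint passes its speed limit or range.

## Working session

There is one attempt and no reset: what is moved stays moved. The work goes in short steps, Python scripts to look and compute and a tool call to move; the robot and the scene stay as the last step left them, time stands still between calls to the robot, and variables do not carry over. Pictures are saved under pics/ and viewed, about 8 in all and at most 12, crops included, and the job is handed in when it is done.

Besides the shell and the picture viewer there is one more tool, called as name(argument=value, ...) on one line, values as JSON. move_arm: Moves the arm, as the interface text tells. Its arguments: {"type":"object","properties":{"twist":{"type":"array","items":{"type":"array","items":{"type":"number"}}},"travel":{"type":"array","items":{"type":"array","items":{"type":"number"}}},"gripper":{"type":"array","items":{"type":"number"}},"force":{"type":"number"}},"required":["twist","travel","gripper"]}

```bash
mkdir -p pics
cat > h.py <<'E'
import numpy as np, cv2
from cell import monitor, viewer, ticket, models
def save(cam,fn,box=None,s=1):
    im=viewer.grab_frame(cam)[:,:,::-1]
    if box: im=im[box[1]:box[3],box[0]:box[2]]
    cv2.imwrite('pics/'+fn,cv2.resize(im,None,fx=s,fy=s,interpolation=cv2.INTER_CUBIC))
def px(cam,X):
    c=viewer.camera_model(cam);p=np.array(c['mtx'])@(np.array(c['R'])@np.array(X)+np.array(c['t']));return (p[:2]/p[2]).round(1)
def at_z(cam,uv,z):
    c=viewer.camera_model(cam);R=np.array(c['R']);o=-R.T@np.array(c['t']);d=R.T@np.linalg.solve(np.array(c['mtx']),[uv[0],uv[1],1]);return o+d*(z-o[2])/d[2]
def lm(cam,n,k=3):
    for r in models.landmark_of(cam,n)[:k]: print(cam,n,np.round(r['position'],4),round(r['score'],2),px(cam,r['position']))
E
python3 - <<'E'
from h import *
a=viewer.grab_frame('scene')[:,:,::-1];b=viewer.grab_frame('top')[:,:,::-1]
cv2.imwrite('pics/a.png',cv2.resize(a,(800,600)));cv2.imwrite('pics/b.png',cv2.resize(b,(800,600)))
for c in ('top','scene'):
    for n in ['crank','hub_top','keyway','knob','shoulder','shaft_top','key_top','dispenser','drop_hole','tray','ball_center','spare','bottle','beaker','stand']: lm(c,n)
print(monitor.observe())
E
```

```text
top crank [0.4222 0.3061 0.002 ] 0.84 [169.  264.1]
top hub_top [0.4227 0.306  0.0421] 0.94 [165.1 264.7]
top hub_top [ 0.5612 -0.3653  0.0362] 0.69 [440.5 213.8]
top keyway [0.423  0.3262 0.042 ] 0.55 [156.8 264.4]
top knob [0.4237 0.395  0.0627] 0.64 [125.7 263.9]
top shoulder [ 0.5259 -0.2232  0.1409] 0.81 [392.1 225.6]
top shaft_top [ 0.5268 -0.218   0.1941] 0.6 [395.2 224.4]
top key_top [ 0.5161 -0.2324  0.1759] 0.6 [399.9 229.8]
top dispenser [ 0.5229 -0.221   0.0033] 0.8 [379.1 228.4]
top dispenser [ 0.7861 -0.1508 -0.005 ] 0.67 [352.2 125.6]
top dispenser [ 0.69   -0.3629  0.0009] 0.47 [435.2 164.1]
top drop_hole [ 0.5441 -0.277   0.0958] 0.59 [410.9 218.9]
top tray [ 0.5635 -0.3647  0.0351] 0.59 [440.1 212.9]
top ball_center [ 0.6117 -0.0427  0.0258] 0.91 [309.6 191. ]
top ball_center [ 0.5091 -0.0458  0.0172] 0.72 [309.9 232.4]
top ball_center [ 0.5779 -0.1973  0.119 ] 0.61 [378.9 203. ]
top spare [0.6118 0.1296 0.001 ] 0.96 [241.2 190.5]
top bottle [0.389  0.0602 0.0015] 0.89 [266.5 279.4]
top beaker [ 0.7867  0.0289 -0.0026] 0.84 [282.4 123.6]
top stand [ 0.7841 -0.149  -
[... 1304 characters left out ...]
 356.3]
scene stand [0.4256 0.3222 0.0383] 0.71 [296.5 142. ]
{'time': 1.6, 'q': array([ 7.30113698e+01,  5.21892049e+00,  7.05141508e+01, -3.70007458e-04,
        1.04265162e+02, -3.25026318e+00]), 'dq': array([-0.02070174,  0.00070686,  0.02346818,  0.04730294, -0.02419042,
        0.1124672 ]), 'effort': array([ 1.23480345e-04, -4.58447099e+01, -4.18095517e+01, -1.09484504e-04,
        6.23695396e-04,  1.93159161e-05]), 'tcp_pos': array([0.14251938, 0.58284968, 0.23928048]), 'tcp_rot': array([-14.72489795,  89.99819741,  61.53664388]), 'contact_force': array([ 0.38493273, -0.56954782, -0.16598987]), 'torque': array([-0.00569479,  0.03976132,  0.04534684]), 'grip_width': 1.003279565026896}
```

View pics/a.png

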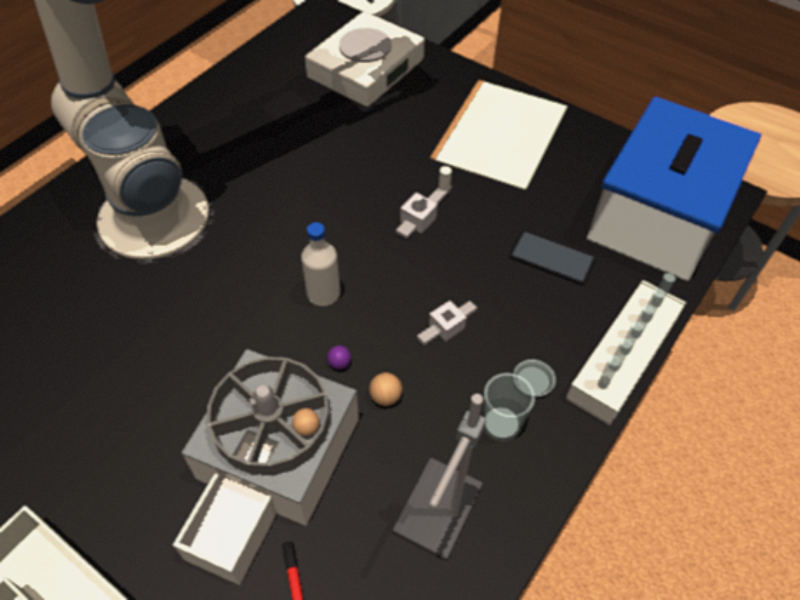

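View pics/b.png

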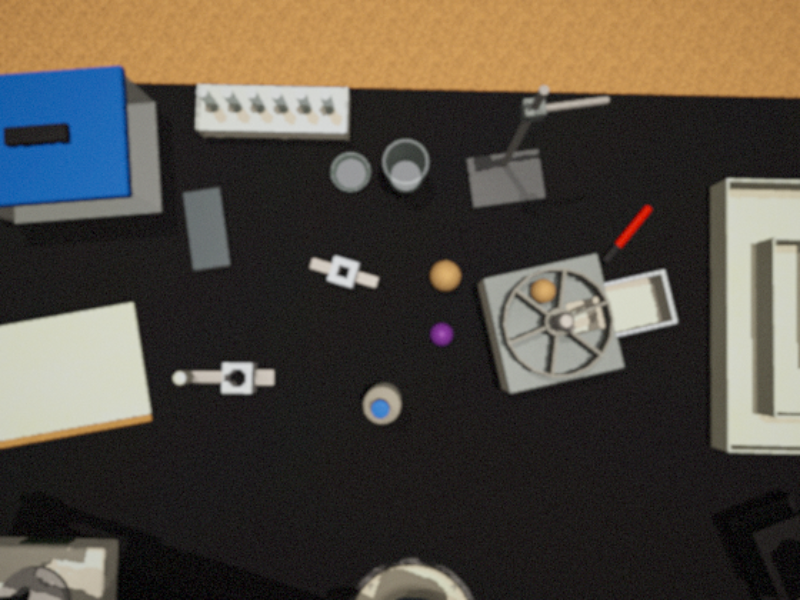

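In the pictures, the crank with the white knob is at top (237,378), and the T-handle at (343,272) is the spare. There are three balls: one purple at (441,334), one large orange on the bench at (445,275), and a smaller orange one in the wheel at (543,290). The one in the wheel is meant. I'll refine the poses with a model overlay on enlarged crops.

```bash
cat >> h.py <<'E'
def avg(cams,names,near,n=4,tol=.04,scale=None):
    out={}
    for nm in names:
        L=[]
        for c in cams:
            for _ in range(n):
                viewer.grab_frame(c)
                L+=[r['position'] for r in models.landmark_of(c,nm) if np.linalg.norm(np.array(r['position'])[:2]-near)<tol][:1]
        if L: out[nm]=np.median(L,0); print(nm,len(L),out[nm].round(4),np.std(L,0).round(4))
    return out
def overlay(cam,segs,box,s,fn=None):
    im=viewer.grab_frame(cam)[:,:,::-1][box[1]:box[3],box[0]:box[2]]
    im=cv2.resize(im,None,fx=s,fy=s,interpolation=cv2.INTER_CUBIC)
    for P,col in segs:
        q=np.array([(px(cam,X)-box[:2]+.5)*s for X in P]).round().astype(int)
        cv2.polylines(im,[q.reshape(-1,1,2)],False,col,1,cv2.LINE_AA)
    if fn: cv2.imwrite('pics/'+fn,im)
    return im
def frame(o,a,pts):
    a=np.radians(a);c,s=np.cos(a),np.sin(a);R=np.array([[c,-s,0],[s,c,0],[0,0,1]])
    return [np.array(o)+R@np.array(p,float) for p in pts]
def circ(r,z,n=40): return [(r*np.cos(t),r*np.sin(t),z) for t in np.linspace(0,2*np.pi,n)]
def sq(h,z): return [(h,h,z),(-h,h,z),(-h,-h,z),(h,-h,z),(h,h,z)]
def wheel(o,a):
    G,Rd,Y=(0,255,0),(0,0,255),(0,255,255)
    S=[(frame(o,a,circ(.086,.039)),G),(frame(o,a,circ(.009,.092)),Y),(frame(o,a,[(.017,0,.077),(.017,0,.042)]),Rd)]
    for k in range(6):
        t=np.radians(60*k);S.append((frame(o,a,[(.014*np.cos(t),.014*np.sin(t),.039),(.086*np.cos(t),.086*np.sin(t),.039)]),Rd if k==0 else G))
    return S
def crank(o,a):
    G,Rd,Y=(0,255,0),(0,0,255),(0,255,255)
    return [(frame(o,a,sq(.025,.04)),G),(frame(o,a,circ(.0155,.04)),Y),(frame(o,a,circ(.011,.065)),Rd),(frame(o,a,[(-.025,.013,.016),(-.058,.013,.016),(-.058,-.013,.016),(-.025,-.013,.016)]),G)]
E
python3 - <<'E'
from h import *
w=avg(('top','scene'),['shoulder','shaft_top','key_top','tray','ball_center'],[.54,-.24],3,.15)
c=avg(('top','scene'),['crank','hub_top','knob'],[.42,.34],3,.1)
ax=(w['shoulder'][:2]+w['shaft_top'][:2])/2
k=w['key_top'][:2]-ax;print('ax',ax,'key ang',np.degrees(np.arctan2(k[1],k[0])),'tray',np.degrees(np.arctan2(*(w['tray'][:2]-ax)[::-1])))
d=c['knob'][:2]-c['hub_top'][:2];ca=np.degrees(np.arctan2(d[1],d[0]));print('crank',ca)
W=wheel([*ax,.098],-129);C=crank([*c['hub_top'][:2],0],ca)
A=overlay('top',W,(335,165,475,270),4);B=overlay('top',C,(105,225,205,295),4)
A2=overlay('scene',W,(125,235,265,340),4)
out=np.zeros((600,800,3),np.uint8)
out[:300,:400]=cv2.resize(A,(400,300));out[:280,400:]=B;out[300:,:400]=cv2.resize(A2,(400,300))
B2=overlay('scene',C,(255,95,355,165),4);out[300:580,400:]=B2
cv2.imwrite('pics/c.png',out)
E
```

```text
shoulder 6 [ 0.5301 -0.2243  0.142 ] [0.0138 0.0535 0.0411]
shaft_top 5 [ 0.5264 -0.219   0.1919] [0.0012 0.0016 0.002 ]
key_top 6 [ 0.5148 -0.2344  0.1748] [0.001  0.0011 0.0015]
tray 6 [ 0.5623 -0.3651  0.0334] [0.002  0.0014 0.0023]
ball_center 6 [ 0.5786 -0.1997  0.1177] [0.0019 0.0029 0.0024]
crank 6 [0.4241 0.3086 0.0009] [0.002  0.0018 0.0015]
hub_top 6 [0.4224 0.3083 0.0398] [0.0015 0.0014 0.0022]
knob 6 [0.4212 0.3968 0.0625] [0.0037 0.0023 0.0022]
ax [ 0.52825 -0.22165] key ang -136.52462277341183 tray -76.65159321824669
crank 90.71131060385781
```

View pics/c.png

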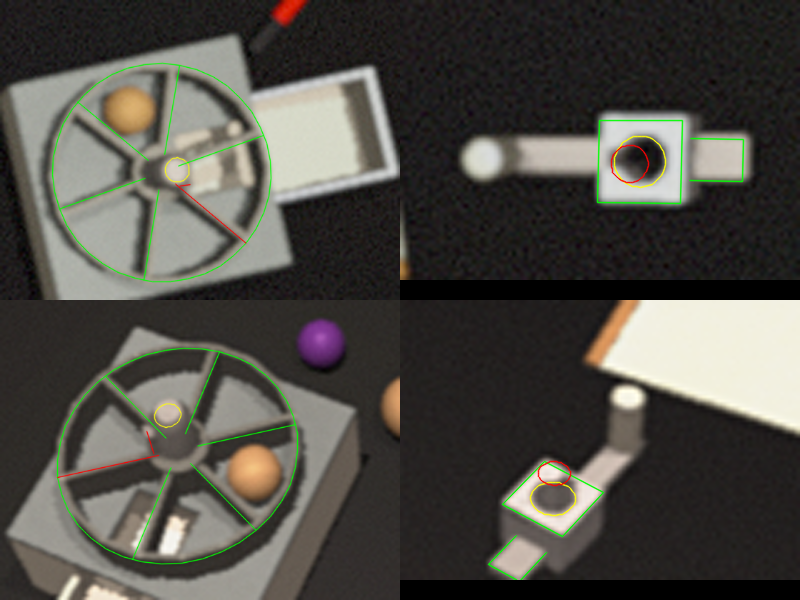

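move_arm(twist=[[-1.81,0,0],[-1.81,0,0],[-1.81,0,0],[-1.81,0,0],[-1.81,0,0],[-1.81,0,0],[-1.81,0,0],[-1.81,0,0],[-1.81,0,0],[-1.81,0,0],[-1.81,0,0],[-1.81,0,0],[-1.81,0,0],[-1.81,0,0],[-1.81,0,0],[-1.81,0,0],[-1.81,0,0],[-1.81,0,0]], travel=[[119,-337,-201],[119,-337,-201],[119,-337,-201],[119,-337,-201],[119,-337,-201],[119,-337,-201],[119,-337,-201],[119,-337,-201],[119,-337,-201],[119,-337,-201],[119,-337,-201],[119,-337,-201],[119,-337,-201],[119,-337,-201],[119,-337,-201],[119,-337,-201],[119,-337,-201],[119,-337,-201]], gripper=[1,1,1,1,1,1,1,1,1,1,1,1,1,1,1,1,1,1])

```text
time: 8.1
tcp_pos: [0.4221, 0.3076, 0.1203]
tcp_rot: [-155.3, 90.0, 24.5]
contact_force: [-0.0, 0.4, -0.5]
grip_width: 1.003
```

move_arm(twist=[[0,0,0],[0,0,0],[0,0,0],[0,0,0],[0,0,0],[0,0,0],[0,0,0],[0,0,0],[0,0,0],[0,0,0],[0,0,0],[0,0,0]], travel=[[40,0,0],[75,0,0],[100,0,0],[100,0,0],[100,0,0],[100,0,0],[100,0,0],[100,0,0],[100,0,0],[100,0,0],[100,0,0],[100,0,0]], gripper=[1,1,1,1,0,0,0,0,0,0,0,0], force=60)

```text
time: 9.1
tcp_pos: [0.4239, 0.3086, 0.0236]
tcp_rot: [-147.9, 89.7, 32.0]
contact_force: [1.2, 0.3, 6.9]
grip_width: 0.574
```

move_arm(twist=[[0,0,0],[0,0,0],[0,0,0],[0,0,0],[0,0,0],[0,0,0],[1.75,0,0],[1.75,0,0],[1.75,0,0],[1.75,0,0],[1.75,0,0],[1.75,0,0],[1.75,0,0],[1.75,0,0],[1.75,0,0],[1.75,0,0],[1.75,0,0],[1.75,0,0],[1.75,0,0],[1.75,0,0]], travel=[[-20,0,0],[-60,0,0],[-100,0,0],[-140,0,0],[-180,0,0],[-225,0,0],[-225,20,-4],[-225,40,-8],[-225,65,-13],[-225,90,-18],[-225,115,-23],[-225,140,-28],[-225,165,-33],[-225,190,-38],[-225,215,-43],[-225,240,-48],[-225,265,-53],[-225,290,-58],[-225,310,-62],[-225,310,-62]], gripper=[0,0,0,0,0,0,0,0,0,0,0,0,0,0,0,0,0,0,0,0])

```text
time: 10.77
tcp_pos: [0.4841, -0.0059, 0.2452]
tcp_rot: [-176.5, 89.9, -97.4]
contact_force: [-0.2, 0.0, -3.9]
grip_width: 0.573
```

Run:
```python
from h import *
o=monitor.observe();p=o['tcp_pos'];r=o['tcp_rot'];th=np.radians(r[2]-r[0])
print(o['time'],p,r,r[2]-r[0],o['q'],o['grip_width'])
d=np.array([.5263,-.2205])-p[:2]
print('tool z',d@[np.cos(th),np.sin(th)],'tool y',d@[-np.sin(th),np.cos(th)])
```

```text
10.7667 [ 0.48410552 -0.00587741  0.24523489] [-176.45588689   89.89135753  -97.35921597] 79.09667091755284 [ -4.64787455 -12.54760001  86.93009997  -0.1126838  105.62261056
 -83.77488638] 0.5734042556769391
tool z -0.20276697728085252 tool y -0.08202917197314755
```

move_arm(twist=[[2.07,0,0],[2.07,0,0],[2.07,0,0],[2.07,0,0],[2.07,0,0],[2.07,0,0],[2.07,0,0],[2.07,0,0],[2.07,0,0],[2.07,0,0],[2.07,0,0],[2.07,0,0],[2.07,0,0],[2.07,0,0],[2.07,0,0],[2.07,0,0],[2.07,0,0],[2.07,0,0],[2.07,0,0],[2.07,0,0]], travel=[[0,-5,-12],[0,-10,-24],[0,-15,-37],[0,-20,-49],[0,-25,-62],[0,-30,-74],[0,-35,-87],[0,-40,-99],[0,-45,-111],[0,-50,-124],[0,-55,-136],[0,-60,-148],[0,-65,-161],[0,-70,-173],[0,-75,-185],[0,-80,-198],[0,-82,-203],[0,-82,-203],[0,-82,-203],[0,-82,-203]], gripper=[0,0,0,0,0,0,0,0,0,0,0,0,0,0,0,0,0,0,0,0])

```text
time: 12.43
tcp_pos: [0.5282, -0.2164, 0.2454]
tcp_rot: [137.1, 90.0, 98.4]
contact_force: [0.7, 0.8, -3.3]
grip_width: 0.575
```

Run:
```python
from h import *
o=monitor.observe();p=o['tcp_pos'];r=o['tcp_rot'];th=r[2]-r[0]
print(o['time'],p,r,th)
for c in ('top','scene'):
    viewer.grab_frame(c)
    for n in ('hub_top','knob','keyway','crank','shaft_top','key_top'): lm(c,n,2)
W=wheel([.5263,-.2205,.098],-129);C=crank([p[0],p[1],p[2]-.0236],th+90-180)
W=[];
A=overlay('top',C,(345,165,485,270),5)
A2=overlay('scene',C,(115,195,255,300),5)
out=np.hstack([cv2.resize(A,(400,300)),cv2.resize(A2,(400,300))])
cv2.imwrite('pics/d.png',out)
```

```text
12.4333 [ 0.5282468  -0.21640846  0.24536927] [137.1294112   89.9782412   98.36667705] -38.76273415451976
top hub_top [ 0.5307 -0.2129  0.2611] 0.69 [400.3 221.3]
top knob [ 0.4756 -0.2867  0.2821] 0.59 [440.6 250. ]
top crank [ 0.5297 -0.2146  0.224 ] 0.77 [396.8 222.5]
top shaft_top [ 0.53   -0.2175  0.1942] 0.88 [395.  222.9]
top key_top [ 0.5155 -0.2345  0.1737] 0.63 [400.6 230.1]
scene hub_top [ 0.5293 -0.2136  0.2574] 0.67 [181.3 254.8]
scene hub_top [ 7.840e-01 -1.479e-01  5.000e-04] 0.33 [306.1 355.1]
scene knob [ 0.4692 -0.2826  0.2874] 0.65 [128.1 255.5]
scene knob [ 0.533  -0.2151  0.2224] 0.36 [184.9 265.6]
scene keyway [ 0.5193 -0.23    0.2597] 0.91 [171.2 257.5]
scene crank [ 0.5313 -0.2136  0.2218] 0.71 [184.8 264.7]
scene crank [ 6.088e-01  1.315e-01 -1.000e-04] 0.52 [311.6 228.6]
scene shaft_top [ 0.5261 -0.2227  0.1913] 0.87 [181.8 274.3]
scene key_top [0.7911 0.1219 0.0014] 0.45 [372.2 268.8]
```

View pics/d.png

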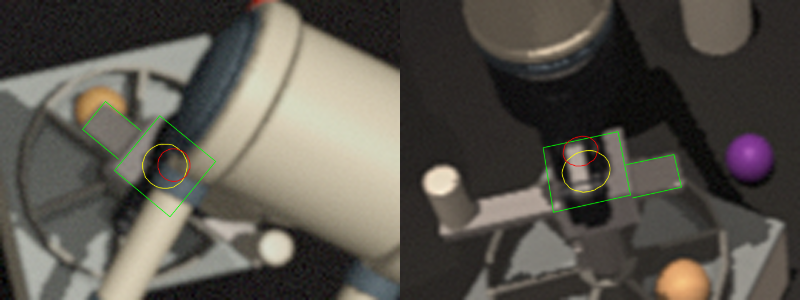

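move_arm(twist=[[0,0,0],[0,0,0],[0,0,0],[0,0,0],[0,0,0],[0,0,0],[0,0,0],[0,0,0]], travel=[[0,-5.6,1.2],[10,-5.6,1.2],[20,-5.6,1.2],[25,-5.6,1.2],[29,-5.6,1.2],[33,-5.6,1.2],[36,-5.6,1.2],[36,-5.6,1.2]], gripper=[0,0,0,0,0,0,0,0])

```text
time: 13.9
tcp_pos: [0.5255, -0.2218, 0.2084]
tcp_rot: [-167.6, 89.9, 153.5]
contact_force: [-0.1, 0.4, -3.2]
grip_width: 0.574
```

move_arm(twist=[[0,0,0],[0,0,0],[0,0,0],[0,0,0],[0,0,0]], travel=[[2,0,0],[4,0,0],[6,0,0],[7,0,0],[7,0,0]], gripper=[0,0,0,0,0])

```text
time: 14.32
tcp_pos: [0.5257, -0.2219, 0.202]
tcp_rot: [-173.2, 90.0, 147.9]
contact_force: [-0.2, 0.4, -3.1]
grip_width: 0.573
```

move_arm(twist=[[0,0,0],[0,0,0],[0,0,0],[0,0,0],[0,0,0],[0,0,0]], travel=[[2,0,0],[4,0,0],[6,0,0],[8,0,0],[10,0,0],[10,0,0]], gripper=[0,0,0,0,0,0])

```text
time: 14.82
tcp_pos: [0.5255, -0.2219, 0.1916]
tcp_rot: [-167.0, 89.9, 154.1]
contact_force: [0.3, 1.2, -3.8]
grip_width: 0.568
```

move_arm(twist=[[0,0,0],[0,0,0],[0,0,0],[0,0,0],[0,0,0],[0,0,0],[0,0,0],[0,0,0],[0,0,0]], travel=[[3,0,0],[6,0,0],[9,0,0],[12,0,0],[15,0,0],[18,0,0],[21,0,0],[23,0,0],[23,0,0]], gripper=[0,0,0,0,0,0,0,0,0])

```text
time: 15.57
tcp_pos: [0.5255, -0.2219, 0.1685]
tcp_rot: [-167.0, 89.9, 154.1]
contact_force: [-0.1, 0.3, -3.6]
grip_width: 0.573
```

move_arm(twist=[[0,0,0],[0,0,0],[0,0,0],[0,0,0],[0,0,0]], travel=[[2,0,0],[3,0,0],[4,0,0],[5,0,0],[5,0,0]], gripper=[0,0,0,0,0])

```text
time: 15.98
tcp_pos: [0.5257, -0.222, 0.1641]
tcp_rot: [-157.4, 90.0, 163.7]
contact_force: [-0.1, -0.4, -4.1]
grip_width: 0.571
```

move_arm(twist=[[0,0,0],[0,0,0],[0,0,0],[0,0,0]], travel=[[1,0,0],[2,0,0],[2.5,0,0],[2.5,0,0]], gripper=[0,0,0,0])

```text
time: 16.32
tcp_pos: [0.5258, -0.222, 0.1636]
tcp_rot: [12.6, 89.9, -26.3]
contact_force: [-2.8, 2.3, 5.1]
grip_width: 0.57
```

move_arm(twist=[[0,0,0],[0,0,0],[0,0,0],[0,0,0],[0,0,0],[0,0,0],[0,0,0],[0,0,0],[0,0,0],[0,0,0],[0,0,0],[0,0,0],[0,0,0],[0,0,0],[0,0,0]], travel=[[-1,0,0],[-1,0,0],[-1,0,0],[-1,0,0],[-1,0,0],[-1,0,0],[-1,0,0],[-1,0,0],[-10,0,0],[-25,0,0],[-45,0,0],[-65,0,0],[-85,0,0],[-100,0,0],[-100,0,0]], gripper=[1,1,1,1,1,1,1,1,1,1,1,1,1,1,1])

```text
time: 17.57
tcp_pos: [0.5266, -0.2224, 0.2669]
tcp_rot: [12.4, 89.6, -26.5]
contact_force: [0.2, -0.9, 1.1]
grip_width: 0.998
```

Run:
```python
from h import *
o=monitor.observe();print(o['time'],o['tcp_pos'],o['tcp_rot'][2]-o['tcp_rot'][0],o['grip_width'],o['contact_force'])
for c in ('top','scene'):
    viewer.grab_frame(c)
    for n in ('hub_top','knob','crank','ball_center'): lm(c,n,2)
C=crank([.5262,-.2212,.14],-129)
A=overlay('top',[],(345,165,485,270),5)
A2=overlay('scene',C,(115,215,255,320),5)
cv2.imwrite('pics/e.png',np.hstack([cv2.resize(A,(400,300)),cv2.resize(A2,(400,300))]))
```

```text
17.5667 [ 0.52662853 -0.22242314  0.26694328] -38.90383890706613 0.9978691311905155 [ 0.22882453 -0.91034546  1.09711668]
top hub_top [ 0.5443 -0.2778  0.0943] 0.46 [411.1 218.9]
top hub_top [ 6.849e-01  3.765e-01 -1.000e-04] 0.32 [145.1 159.9]
top knob [ 0.472  -0.2964  0.2014] 0.66 [432.9 251.1]
top knob [ 0.521  -0.219   0.0063] 0.44 [378.5 229.2]
top crank [ 0.523 -0.222  0.143] 0.73 [391.7 226.9]
top crank [ 0.5266 -0.2248  0.1378] 0.41 [392.5 225.4]
top ball_center [ 0.6125 -0.0453  0.0234] 0.78 [310.6 190.8]
top ball_center [ 0.5098 -0.0434  0.0182] 0.64 [309.  232.1]
scene hub_top [ 0.5285 -0.2167  0.1774] 0.83 [185.8 276.1]
scene knob [ 0.4664 -0.2886  0.2032] 0.82 [134.8 279.2]
scene knob [0.6093 0.13   0.0011] 0.72 [311.5 228.8]
scene crank [ 0.5302 -0.2186  0.1412] 0.67 [188.2 285.6]
scene ball_center [ 0.6063 -0.0465  0.0273] 0.61 [268.6 272.6]
scene ball_center [ 0.5088 -0.0432  0.0185] 0.56 [237.2 252. ]
```

View pics/e.png

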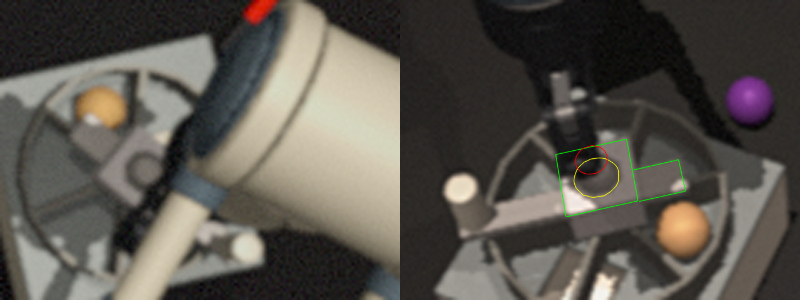

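move_arm(twist=[[0,0,0],[0,0,0],[0,0,0],[0,0,0],[0,0,0],[0,0,0],[0,0,0],[0,0,0],[0,0,0],[0,0,0]], travel=[[0,-30,0],[0,-60,-1],[0,-89,-1],[0,-89,-1],[0,-89,-1],[20,-89,-1],[45,-89,-1],[70,-89,-1],[86,-89,-1],[86,-89,-1]], gripper=[0.55,0.55,0.55,0.55,0.55,0.55,0.55,0.55,0.55,0.55])

```text
time: 19.0
tcp_pos: [0.4683, -0.2886, 0.1709]
tcp_rot: [179.9, 89.6, 141.0]
contact_force: [-0.6, 0.3, -0.8]
grip_width: 0.547
```

move_arm(twist=[[0.087,0,0],[0.175,0,0],[0.262,0,0],[0.349,0,0],[0.436,0,0],[0.524,0,0],[0.611,0,0],[0.698,0,0],[0.785,0,0],[0.873,0,0],[0.96,0,0],[1.047,0,0],[1.134,0,0],[1.222,0,0],[1.309,0,0],[1.396,0,0],[1.484,0,0],[1.571,0,0],[1.658,0,0],[1.745,0,0]], travel=[[-6,0.3,-7.8],[-6,1.4,-15.6],[-6,3.1,-23.3],[-6,5.4,-30.8],[-6,8.4,-38],[-6,12.1,-45],[-6,16.3,-51.6],[-6,21.1,-57.9],[-6,26.4,-63.6],[-6,32.1,-68.9],[-6,38.4,-73.7],[-6,45,-77.9],[-6,52,-81.6],[-6,59.2,-84.6],[-6,66.7,-86.9],[-6,74.4,-88.6],[-6,82.2,-89.7],[-6,90,-90],[-6,97.8,-89.7],[-6,105.6,-88.6]], gripper=[0.55,0.55,0.55,0.55,0.55,0.55,0.55,0.55,0.55,0.55,0.55,0.55,0.55,0.55,0.55,0.55,0.55,0.55,0.55,0.55])

```text
time: 20.67
tcp_pos: [0.4672, -0.152, 0.1837]
tcp_rot: [111.7, 89.9, -27.4]
contact_force: [-1.0, -0.2, 0.3]
grip_width: 0.551
```

Run:
```python
from h import *
o=monitor.observe();print(o['time'],o['tcp_pos'],o['tcp_rot'][2]-o['tcp_rot'][0],o['grip_width'],o['contact_force'])
A=overlay('top',[],(345,165,485,270),5)
for n in ('knob','crank','ball_center'): lm('top',n,3)
A2=overlay('scene',[],(115,240,255,400),5)
for n in ('knob','crank','ball_center'): lm('scene',n,3)
cv2.imwrite('pics/f.png',np.hstack([cv2.resize(A,(400,300)),cv2.resize(A2,(262,300))]))
```

```text
20.6667 [ 0.46717672 -0.15204729  0.18370627] -139.08759361258723 0.5509668112773981 [-0.99392523 -0.21279943  0.34302979]
top knob [ 0.5632 -0.3646  0.0355] 0.42 [440.1 213. ]
top crank [ 0.5227 -0.22    0.1406] 0.65 [390.6 227. ]
top ball_center [ 0.6119 -0.0462  0.0281] 0.9 [311.1 190.9]
top ball_center [ 0.5081 -0.0425  0.0212] 0.78 [308.7 232.7]
top ball_center [ 0.5257 -0.2184  0.0074] 0.71 [378.4 227.3]
scene knob [ 0.4571 -0.1584  0.2054] 0.82 [177.2 230.9]
scene crank [ 0.5289 -0.2194  0.142 ] 0.93 [187.4 285.4]
scene ball_center [ 0.6054 -0.048   0.0284] 0.93 [267.9 272.6]
scene ball_center [ 0.5085 -0.0452  0.0189] 0.72 [236.6 252.4]
scene ball_center [ 0.5489 -0.2881  0.067 ] 0.48 [177.1 330.8]
```

View pics/f.png

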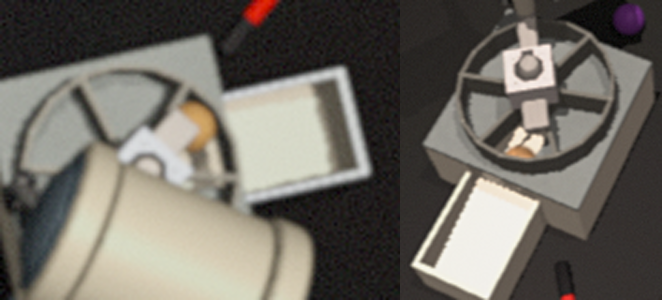

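move_arm(twist=[[0,0,0],[0,0,0],[0,0,0],[0,0,0],[0,0,0],[0,0,0]], travel=[[0,0,0],[0,0,0],[0,0,0],[0,0,0],[0,0,0],[0,0,0]], gripper=[0.55,0.55,0.55,0.55,0.55,0.55])

```text
time: 21.57
tcp_pos: [0.4664, -0.1528, 0.1818]
tcp_rot: [-6.2, 90.0, -145.1]
contact_force: [0.4, -0.4, -0.8]
grip_width: 0.55
```

Run:
```python
from h import *
A2=overlay('scene',[],(115,240,255,400),4)
for n in ('knob','ball_center'): lm('scene',n,4)
cv2.imwrite('pics/g.png',A2)
```

```text
scene knob [ 0.4569 -0.1602  0.2042] 0.63 [176.7 231.7]
scene knob [ 6.909e-01 -3.684e-01 -1.000e-04] 0.47 [206.6 413.6]
scene ball_center [ 0.6081 -0.0491  0.027 ] 0.95 [268.6 273.8]
scene ball_center [ 0.5686 -0.4004  0.0468] 0.59 [147.6 382.9]
scene ball_center [ 0.5054 -0.0437  0.0177] 0.57 [236.  251.6]
```

View pics/g.png

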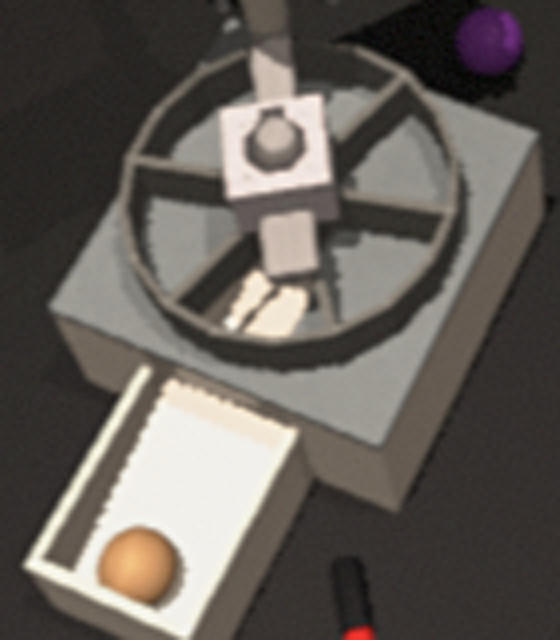

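The ball is in the tray, at (138,565) in the crop, and the crank looks home. Next I centre the jaws around the knob and withdraw upward.

move_arm(twist=[[0,0,0],[0,0,0],[0,0,0],[0,0,0],[0,0,0],[0,0,0],[0,0,0],[0,0,0],[0,0,0],[0,0,0],[0,0,0],[0,0,0]], travel=[[0,0,4],[0,0,9],[0,0,9],[-15,0,9],[-40,0,9],[-70,0,9],[-100,0,9],[-120,0,9],[-120,0,9],[-120,0,9],[-120,0,9],[-120,0,9]], gripper=[0.55,0.55,0.55,0.55,0.55,0.55,0.55,0.55,0.55,0.55,0.55,0.55])

```text
time: 22.72
tcp_pos: [0.4593, -0.1586, 0.3]
tcp_rot: [-64.8, 89.8, 156.3]
contact_force: [-0.6, 0.1, -0.2]
grip_width: 0.553
```

Run:
```python
from h import *
for c in ('scene','top'):
    viewer.grab_frame(c)
    for n in ('crank','knob','ball_center'): lm(c,n,4)
A2=overlay('scene',crank([.527,-.2205,.14],132)[:2],(115,215,255,400),3.2,'i.png')
o=monitor.observe();print(o['time'],o['tcp_pos'],o['contact_force'])
```

```text
scene crank [ 0.5303 -0.2189  0.1438] 0.69 [187.9 285.2]
scene crank [ 0.5137 -0.2098  0.1776] 0.49 [182.6 269.7]
scene knob [ 0.4556 -0.1581  0.2064] 0.91 [176.7 230.1]
scene ball_center [ 0.6056 -0.0469  0.0267] 0.7 [268.3 272.7]
scene ball_center [ 0.5706 -0.399   0.044 ] 0.69 [149.1 383.4]
scene ball_center [ 0.5094 -0.0443  0.0188] 0.6 [237.1 252.4]
top crank [ 0.5213 -0.2217  0.1418] 0.88 [391.5 227.7]
top knob [ 0.4638 -0.1629  0.2012] 0.8 [369.6 253.6]
top ball_center [ 0.51   -0.207   0.1809] 0.75 [388.6 232.3]
top ball_center [ 0.5652 -0.3963  0.0477] 0.72 [454.7 212.2]
top ball_center [ 0.612  -0.0477  0.0276] 0.69 [311.7 190.9]
top ball_center [ 0.5091 -0.0423  0.0159] 0.63 [308.5 232.3]
23.1667 [ 0.45962542 -0.15868122  0.30166836] [-0.16522944 -0.47443918  0.24751765]
```

View pics/i.png

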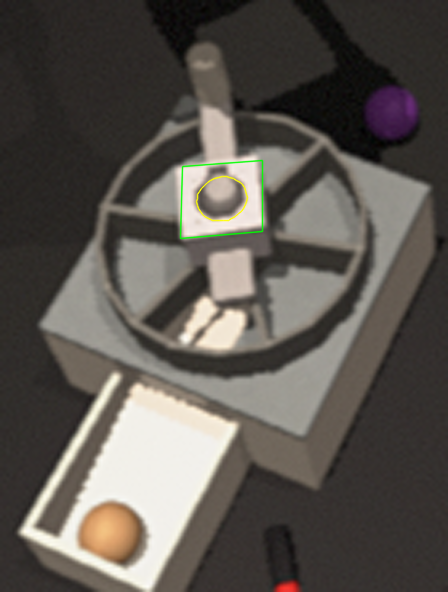

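The crank's hub matches the overlay of the home position. The ball is at rest in the tray at (110,532) and the gripper is clear, so I'm handing the job in.

```bash
python3 -c "
from cell import ticket
print(ticket.job_done())"
```

```text
the job is handed in; nothing more can be done
None
```

The ball is in the tray and I handed the job in at about 23 s; no verdict was reported.

I gripped the crank by its hub's sides, slid it over the shaft and key down to the shoulder, where it met firm contact, and let go. I then turned the wheel about 95–100° clockwise by pushing the knob with the jaws astride it. The ball dropped through the hole and rolled into the tray.

**Last checks:**
- **Crank height:** the networks put it at 0.142–0.144 m, against 0.140 m when home. The hub matched the overlay of the home position in the scene picture.
- **Crank sideways:** the two cameras differed by about 9 mm, roughly ±4–6 mm around the shaft. That is near the networks' usual error, so the overlay and the contact force are the better evidence here.
- **Ball:** it is at about (0.568, -0.398, 0.046) m, inside the tray. Successive looks agreed within about 4 mm, so it is at rest.
- **Gripper and other things:** the gripper is well clear of everything, with no contact force. The purple and large orange balls stayed in place. I did not measure the other loose things again at the end, but no unexpected contact force showed after any move.

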